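# Fetch the cork bung from under the slatted stand with the reacher

## Task

The demijohn's cork bung has rolled into the low gap under the slatted wooden stand. With the reacher lying on the bench, squeeze its trigger to close the jaws on the bung, draw the bung out until it is completely clear of the stand's front, then let the trigger go and leave the bung resting and the reacher lying flat on the bench. Leave the brass hose coupling under the stand where it is, and do not touch the bung with the gripper itself.

Things in the scene. Friction and masses are not known exactly. Their poses are not given: they have to be found in the camera images.
- reacher: Short grey reacher, 0.3 kg, flat on its side on the bench, 333 mm from squeeze point to jaw tips, 34 mm high. Origin: at its underside, midway between the outer faces of grip and released trigger; +x forward to the jaws, z up. A shaft runs forward at y = 55 mm to two jaws that swing level with the bench. It can be carried low or slid along the bench; it rests on grip and head.
- squeeze (a point): Point 20 mm above the reacher's origin, where two fingers from above, closing along its x, take grip and trigger: 60 mm over both released, 40 fully squeezed. Grip bar: rear face x = -30, y -55 to 70, z 0 to 34 mm. Trigger bar: front face x = +30, y -45 to 27, z 4 to 34 mm. Fingers 56 mm apart hold it lightly with the jaws nearly open. On squeezing, the grip stays against the rear finger.
- trigger (a joint): Reacher's black trigger bar, m: 0 released (jaws open), 0.020 fully squeezed. Its spring pushes back with 6 N at 0, 10 N at 0.020. Released, the jaws stand 62 mm apart inside, 88 mm outside; they meet the 36 mm bung, parallel, at about 0.010 and are 10 mm apart at 0.020. Squeeze with 30 N or more to hold an item; opening the fingers lets the spring reopen the jaws.
- pinch (a point): Point midway between the reacher's two jaw pads, where the middle of the item should be: at x = 308, y = 55, z = 18 mm in the reacher's frame. The pads are rubber, 50 mm long (x from 283 to 333 mm) and 28 mm high (z 4 to 32 mm).
- jaw_left: The reacher's left jaw (on its +y side), a rubber pad on a steel arm; origin at its pivot, at x = 236, y = 67, z = 18 mm in the reacher's frame.
- jaw_right: The reacher's right jaw, the mirror image of the left; origin at its pivot, at x = 236, y = 43, z = 18 mm in the reacher's frame.
- bung: The item to fetch: plain cylindrical cork bung, 36 mm across and 45 mm high, about 30 g, standing under the stand. Origin: centre of its underside.
- bung_mid (a point): Middle of the bung, 22.5 mm above the centre of its underside.
- coupling: Brass hose coupling standing in the same gap beside the bung, about 110 mm away: a collar 34 mm across with a narrower barbed spout, 48 mm high, 0.12 kg. Origin: centre of its underside. To be left alone.
- stand: Fixed low wooden stand with a slatted top, jars and a carton at its back. Origin: on the bench under its centre; y points out of its open front (front edge at y = +110 mm), x along the front. 400 by 220 mm, legs 28 mm square at the corners, 75 mm clear below, slats' top at 91 mm, stock up to 180 mm. Bung and coupling stand 85 to 110 mm behind its front edge.
Not all that is in view belongs to the job. Leave any black look-alike of the bung alone.

How it is judged:
By the outcome, as a careful person would: the job done as asked, in the order asked, and still so for the second after the job is handed in, with the robot touching nothing.
It also fails if it takes over 38 s, if anything falls off the work surface, if the arm or the gripper's body presses on something with over 40 N, if the wrist force passes 120 N, or if a joint passes its speed limit or range.

## Robot

A 6-joint arm with a two-finger parallel gripper is mounted at the origin on the work surface. World frame = base frame: x ahead of the robot, y to its left, z up, the work surface at z = 0. Lengths are in mm, angles in rad, forces in N, time in s.
With the tool pointing down it reaches from about 300 to 775 mm from the base axis. Payload 14.6 kg.
Tool frame: the origin (TCP) lies midway between the tips of the shut fingers; the grasp point (between the pads) lies 19 mm behind it; y points along the fingers, x is the direction in which the jaws open and shut, and the axes are right-handed (so a half turn about y gives the same grasp; the last joint's range is limited). The gripper opens to 94 mm and grips with 3 to 60 N. Pads are 16 mm wide; open, the fingers measure 119 mm over their backs; the gripper's body (75 mm by 177 mm) begins 78 mm behind the grasp point.
Start: joints at [1.157, 0.3, 1.521, -0, 1.321, -0.067], TCP at [186.936, 517.247, 205.446] pointing down, gripper open.
Joint ranges: [-3.03, 3.03], [-0.79, 2.21], [0.23, 2.52], [-1.04, 4.18], [0, 3.07], [-2.55, 2.55]. Speed limits (rad/s): [2.22, 2.22, 2.57, 3.14, 3.14, 3.14].

## Interface

Orientations are given as [roll, pitch, yaw] about the fixed x, y, z axes, in that order (R = Rz(yaw) Ry(pitch) Rx(roll)).
In Python, from cell import manip gives the robot as it stands.
- The arm moves only by the tool servo_tool, never from a script. Its argument "commands" is a list of rows, each an object with "dp": the shift along the tool's x, y, z in mm, a list of three; "turn": the turn, a rotation vector about the tool's x, y, z in degrees, a list of three. A call has 1 to 5 rows; each row is the pose to reach, as a shift and turn from the pose measured when the call began, along the tool's axes at that moment; what a row does not reach only later rows make up. A row lasts 1/12 s, in which the tool goes at most 41.7 mm and 7.16 degrees, less where a joint would pass 70% of its speed; a pose out of reach is approached as far as the arm can. A call with a gripper value outside its range is refused whole. "grip" is the gripper command: -1 is fully open, 1 is shut, values between are in proportion, set as the call begins (left out, the last holds). The fingers move at their own pace and stop on an object; "force" is the grip in N (left out, the last holds). Time passes only in rows, so rows that repeat a pose let the fingers close. It gives the time, the measured TCP pose, the force and the opening at its end, in the units of the state.
- manip.read_state(): the state, without advancing time (a new reading comes with each control period).
- manip.camera(name): name is "side" or "top" or "wrist"; returns a dict with "img" (480x640x3 uint8, red, green, blue), "depth" (480x640 float32, mm along the optical axis (not along the pixel's ray), 0 where there is no reading), "K" (3x3 intrinsics, pixels), "R" (3x3) and "t" (3): a world point X has camera coordinates R X + t; the wrist camera has in their place "hand_eye" (4x4, takes a point from camera to tool coordinates, whose origin is the TCP and whose axes are the tool frame's). Camera axes: x right, y down, z forward; pixel columns grow to the right and rows downward; lengths in mm; the calibration is good to about 2 mm. A picture is of the moment at which its call begins: read the wrist's pose just before it.
- manip.sign_off(): hands the job in, once; it reports no verdict.
The state is a dict: "clock": time; "joints": joint angles; "qd": joint speeds; "effort": joint torques, N m; "eef_pos": TCP position; "eef_rot": TCP orientation; "wrist_force": force on the tool from outside, world axes, zero at the start; "moment": the same for the moment, N m; "finger_gap": finger opening in mm.
Only numpy, scipy, OpenCV 4.12 (cv2) and the standard library are available. Lean on these libraries where they do the work, as an engineer would, in place of code of your own. Each camera call takes 0.05 s, during which the arm holds its last target.

## Working session

There is one attempt and no reset: what is moved stays moved. The work goes in short steps, Python scripts to look and compute and a tool call to move; the robot and the scene stay as the last step left them, time stands still between calls to the robot, and variables do not carry over. Pictures are saved under pics/ and viewed, and the job is handed in when it is done.

Besides the shell and the picture viewer there is one more tool, called after ">>>" by a JSON object that holds its "method" and its "body". servo_tool: Moves the arm, as the interface text tells. Its arguments: {"type":"object","properties":{"commands":{"type":"array","items":{"type":"object","properties":{"dp":{"type":"array","items":{"type":"number"}},"turn":{"type":"array","items":{"type":"number"}}}}},"grip":{"type":"number"},"force":{"type":"number"}},"required":["commands"]}

```bash
mkdir -p pics; ls; python3 - <<'E'
from cell import manip
import cv2,pickle
s=manip.read_state(); print(s)
d={}
for n in ("top","side","wrist"):
    c=manip.camera(n); d[n]=c
    cv2.imwrite(f"pics/{n}0.png",c["img"][:,:,::-1])
    print(n,{k:v.tolist() for k,v in c.items() if k not in("img","depth")})
pickle.dump((s,d),open("c0.pkl","wb"))
E
```

```text
pics
{'clock': 0.0, 'joints': array([ 1.15739557e+00,  3.00472642e-01,  1.52159856e+00, -2.29342485e-05,
        1.32067427e+00, -6.66136057e-02]), 'qd': array([-1.13250181e-03,  2.13384008e-03, -1.09333491e-03, -1.36524993e-03,
        1.38086538e-05,  1.29378346e-04]), 'effort': array([-4.01498128e-04, -5.31813598e+01, -3.52725792e+01,  7.08052190e-02,
        2.45075324e-02, -1.44893720e-04]), 'eef_pos': array([186.84206262, 517.01036019, 204.87808644]), 'eef_rot': array([-1.57074175e+00,  1.15174106e-03,  1.22401490e+00]), 'wrist_force': array([-0.11573293,  0.2061349 , -0.48760046]), 'moment': array([-0.03937145, -0.04004439,  0.04410611]), 'finger_gap': 94.44995283994668}
top {'K': [[509.36280549653935, 0.0, 312.62655038465226], [0.0, 509.36280549653935, 240.269273607371], [0.0, 0.0, 1.0]], 'R': [[-0.027916812796696854, -0.9995820134033615, -0.007513324414378785], [-0.9971761695508651, 0.02837225630490643, -0.06953202105528626], [0.06971612756843465, 0.005550995644946828, -0.9975514262453898]], 't': [24.89026458889722, 580.417173182326, 977.8067552426568]}
side {'K': [[534.3261859721646, 0.0, 326.5918612298668], [0.0, 534.3261859721646, 239.55816359481562], [0.0, 0.0, 1.0]], 'R': [[0.6917380994168555, -0.7219811029797123, -0.015546342185690985], [-0.5353307634295047, -0.49821973711286416, -0.6820542993612552], [0.48468482082807235, 0.4801253799700517, -0.7311362690822232]], 't': [-407.8560662264195, 352.4747087625468, 618.7506814156415]}
wrist {'K': [[400.96462400013087, 0.0, 325.1288803024307], [0.0, 400.96462400013087, 234.6180586213206], [0.0, 0.0, 1.0]], 'hand_eye': [[0.9999995994789032, -0.000722956308721973, 0.0005276136923265503, -0.6695845314620419], [-0.0006975696753328092, -0.2602282295325252, 0.9655468823163975, -178.31543598629375], [-0.000560748232906179, -0.9655468636418135, -0.260228629618027, 75.69262343734137], [0.0, 0.0, 0.0, 1.0]]}
```

View pics/top0.png

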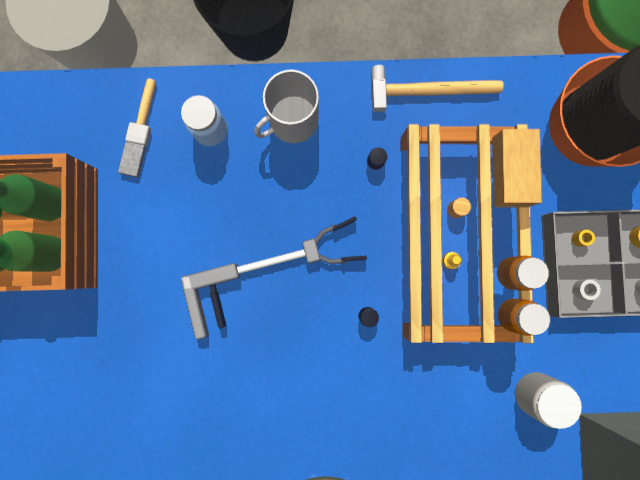

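View pics/side0.png

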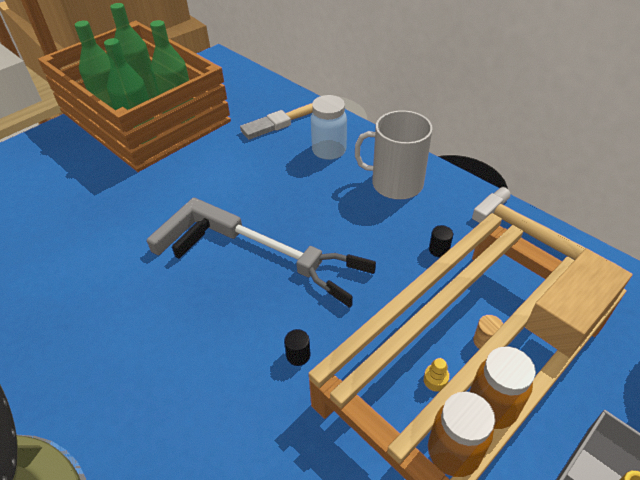

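View pics/wrist0.png

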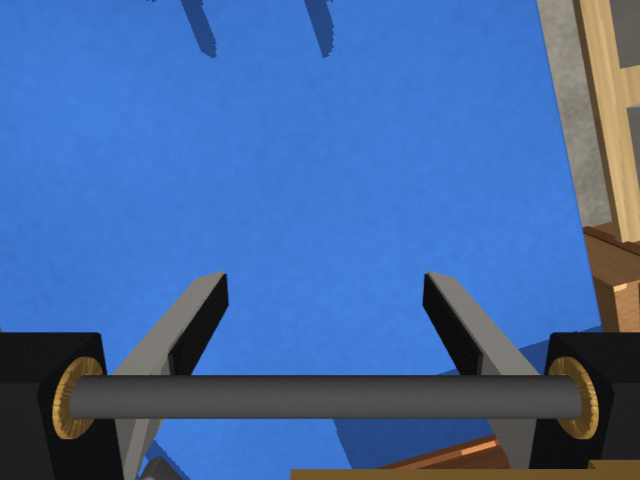

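```bash
cat > h.py <<'E'
import numpy as np,cv2
from scipy.spatial.transform import Rotation as Ro
def cast(c,uv,z):
    K,R,t=c["K"],c["R"],c["t"]
    uv=np.atleast_2d(np.array(uv,float)); d=(np.linalg.inv(K)@np.c_[uv,np.ones(len(uv))].T)
    o=-R.T@t; w=(R.T@d).T
    return o+w*((z-o[2])/w[:,2])[:,None]
def proj(c,X):
    X=np.atleast_2d(X); p=(c["R"]@X.T).T+c["t"]; q=(c["K"]@p.T).T
    return q[:,:2]/q[:,2:]
E
python3 - <<'E'
import pickle
from h import *
s,d=pickle.load(open("c0.pkl","rb"))
print("toolR",Ro.from_euler("xyz",s["eef_rot"]).as_matrix().round(3).tolist())
c=d["top"]; im=c["img"].astype(int); hsv=cv2.cvtColor(c["img"],cv2.COLOR_RGB2HSV)
blk=((hsv[...,2]<75)&(hsv[...,1]<120)).astype(np.uint8)
n,l,st,ce=cv2.connectedComponentsWithStats(blk)
for i in range(1,n):
    if st[i,4]>60 and 150<ce[i][0]<420 and 130<ce[i][1]<350:
        cn=cv2.findContours((l==i).astype(np.uint8),0,1)[0][0]
        r=cv2.boxPoints(cv2.minAreaRect(cn))
        print("blk",st[i],ce[i].round(1),"rect z33",cast(c,r,33).round(1)[:,:2].tolist(), cast(c,ce[i],33).round(1)[0])
gry=((hsv[...,1]<60)&(hsv[...,2]>75)).astype(np.uint8)
n,l,st,ce=cv2.connectedComponentsWithStats(gry)
for i in range(1,n):
    if st[i,4]>60 and 150<ce[i][0]<420 and 180<ce[i][1]<350:
        print("gry",st[i],ce[i].round(1))
yel=((hsv[...,0]<32)&(hsv[...,1]>80)&(hsv[...,2]>100)).astype(np.uint8)
n,l,st,ce=cv2.connectedComponentsWithStats(yel)
for i in range(1,n):
    if st[i,4]>60 and 390<ce[i][0]<560 and 110<ce[i][1]<350:
        x,y,w,h,a=st[i]; print("yel",st[i],ce[i].round(1),cast(c,ce[i],45).round(1)[0])
v=c["img"][110:350,140:560]; cv2.imwrite("pics/crop0.png",cv2.resize(v,None,fx=1.9,fy=1.9)[:,:,::-1])
for uv in [(460,206),(453,260),(420,230),(435,230),(410,128),(410,338),(200,320),(310,250)]:
    print(uv,c["depth"][uv[1],uv[0]])
v=d["side"]["img"][200:460,280:560]; cv2.imwrite("pics/crop1.png",cv2.resize(v,None,fx=2.3,fy=2.3,interpolation=2)[:,:,::-1])
E
```

```text
toolR [[0.34, -0.0, -0.94], [0.94, -0.001, 0.34], [-0.001, -1.0, 0.0]]
blk [368 148  19  21 262] [377.4 158.6] rect z33 [[743.8, -97.8], [760.3, -132.8], [728.9, -146.9], [712.5, -111.9]] [ 736.3 -122.5   33. ]
blk [333 217  23  13  87] [344.4 223. ] rect z33 [[604.8, -29.8], [624.4, -74.3], [617.9, -77.1], [598.3, -32.7]] [611.7 -54.1  33. ]
blk [341 256  26   6  84] [353.1 258.1] rect z33 [[545.2, -45.0], [549.5, -93.2], [541.8, -93.8], [537.5, -45.6]] [543.3 -68.6  33. ]
blk [209 284  15  44 224] [216.2 305.2] rect z33 [[499.3, 210.7], [501.5, 198.1], [419.9, 183.0], [417.8, 195.5]] [460.3 197.1  33. ]
blk [360 308  18  18 253] [368.8 316.8] rect z33 [[447.4, -78.6], [446.5, -111.1], [414.3, -110.0], [415.2, -77.5]] [430.2 -94.9  33. ]
gry [ 181  225  162  114 2439] [238.9 277.8]
yel [  407   125   135   218 14007] [472.4 224.3] [ 601.1 -297.5   45. ]
yel [448 198  23  20 341] [459.  207.4] [ 634.3 -273.7   45. ]
(460, 206) 973.1499
(453, 260) 964.7285
(420, 230) 1018.35297
(435, 230) 923.89075
(410, 128) 939.9334
(410, 338) 918.3639
(200, 320) 975.6869
(310, 250) 988.89966
```

View pics/crop0.png

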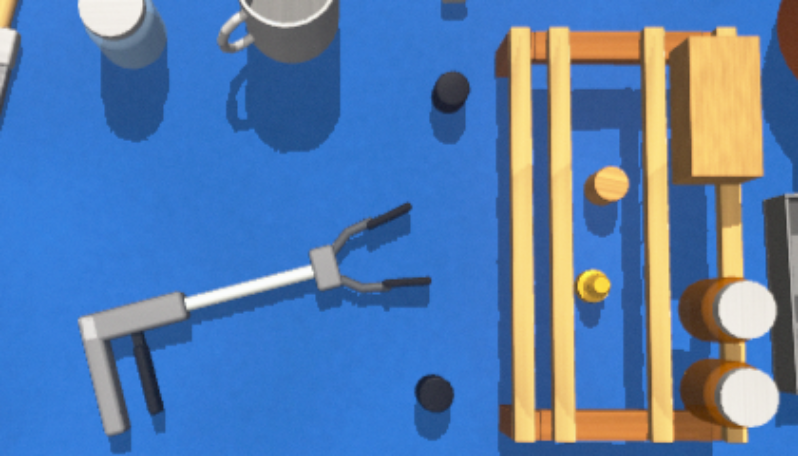

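View pics/crop1.png

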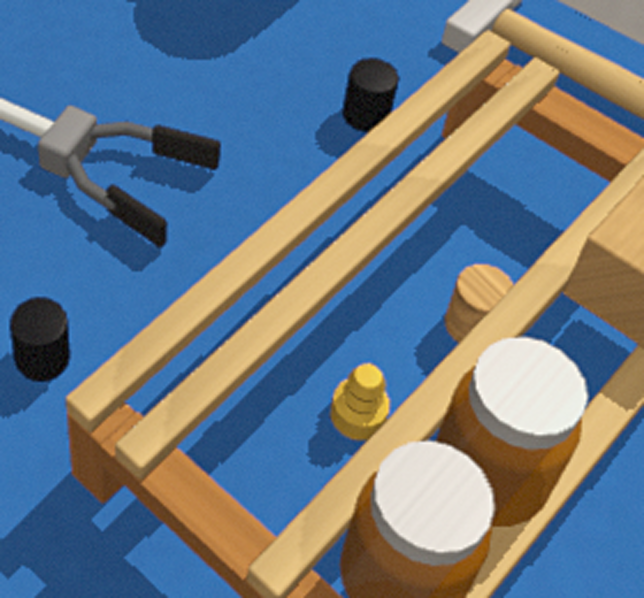

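```bash
python3 - <<'E'
import pickle
from h import *
s,d=pickle.load(open("c0.pkl","rb"));c=d["top"];sd=d["side"]
f=lambda x,y:(x/1.9+140,y/1.9+110)
g=lambda x,y:(x/2.3+280,y/2.3+200)
print("bung top",cast(c,f(612,184),45), "side",cast(sd,g(486,283),45))
print("coup top",cast(c,f(600,284),48),"side",cast(sd,g(368,376),48))
print("front",cast(c,[f(511,28),f(513,440)],91))
print("side front", cast(sd,[g(490,38),g(68,402)],91))
print("grip rear top edge",cast(c,[f(80,320),f(108,433)],34))
print("grip end",cast(c,[f(108,433),f(130,426)],34))
hsv=cv2.cvtColor(c["img"],cv2.COLOR_RGB2HSV)
w=((hsv[...,1]<40)&(hsv[...,2]>190)).astype(np.uint8); w[:,:236]=0;w[:,305:]=0;w[:240]=0;w[285:]=0
ys,xs=np.nonzero(w); print(len(xs)); l=cv2.fitLine(np.c_[xs,ys].astype(np.float32),2,0,.01,.01).ravel()
p=cast(c,[(l[2]-30*l[0],l[3]-30*l[1]),(l[2]+30*l[0],l[3]+30*l[1])],22);print("shaft",p,np.degrees(np.arctan2(*(p[1]-p[0])[[1,0]])))
yaw=np.radians(-78.6);ex=np.array([np.cos(yaw),np.sin(yaw)]);ey=np.array([-ex[1],ex[0]])
o=np.array([577.5,-61.4])-308*ex-55*ey
print("o",o)
for q in list(cast(c,[f(80,320),f(108,433)],34))+list(p): print("local",(q[:2]-o)@ex,(q[:2]-o)@ey)
E
```

```text
bung top [[ 635.17590271 -279.61222585   45.        ]] side [[ 638.61947693 -279.09602893   45.        ]]
coup top [[ 534.746186   -261.94483502   48.        ]] side [[ 533.81043966 -264.7669271    48.        ]]
front [[ 784.70250707 -175.67172003   91.        ]
 [ 388.97048166 -161.30343547   91.        ]]
side front [[ 780.43427731 -182.75003119   91.        ]
 [ 386.59949082 -167.37025981   91.        ]]
grip rear top edge [[513.44317562 261.82168394  34.        ]
 [399.34802629 234.76708524  34.        ]]
grip end [[399.34802629 234.76708524  34.        ]
 [405.71383909 212.52638384  34.        ]]
385
shaft [[529.84817241 148.34018489  22.        ]
 [556.28034646  34.35271984  22.        ]] -76.94461058517591
o [462.70662456 229.65236806]
local -21.506201323465994 56.09407992524437
local -17.537101838899474 -61.0976461521344
local 92.9790090834881 49.7449741154589
local 209.94214856967668 53.125213238508664
```

```bash
python3 - <<'E'
import pickle
from h import *
s,d=pickle.load(open("c0.pkl","rb"));c=d["top"]
D=c["depth"];v,u=np.nonzero(D>0);z=D[v,u]
P=np.c_[(u-c["K"][0,2])/c["K"][0,0]*z,(v-c["K"][1,2])/c["K"][1,1]*z,z]
X=(P-c["t"])@c["R"]
def loc(yaw):
    y=np.radians(yaw);ex=np.array([np.cos(y),np.sin(y)]);return ex,np.array([-ex[1],ex[0]])
ex,ey=loc(-76.9)
L=np.c_[X[:,:2]@ex,X[:,:2]@ey,X[:,2]]
bl=(u>150)&(u<300)&(v>225)&(v<350)
print("bench z",np.median(X[(u>250)&(u<300)&(v>300)&(v<350),2]))
hi=(L[:,2]>27)&(L[:,2]<42)&(u>170)&(u<375)&(v>210)&(v<345)
Q=L[hi];C=c["img"][v[hi],u[hi]].astype(int)
dark=C.max(1)<80
q=Q[dark&(Q[:,0]<0)];print("trigger x",np.percentile(q[:,0],[2,50,98]),"y",np.percentile(q[:,1],[2,98]),"z",np.median(q[:,2]))
q=Q[dark&(Q[:,0]>100)];
for nm,m in(("L",q[:,1]>np.median(Q[dark&(Q[:,0]>100)][:,1])),("R",q[:,1]<=np.median(Q[dark&(Q[:,0]>100)][:,1]))):
    a=q[m];print(nm,len(a),np.percentile(a,[2,50,98],axis=0).round(1).tolist())
q=Q[~dark&(Q[:,1]<520)&(Q[:,0]<0)];print("grip x",np.percentile(q[:,0],[2,50,98]),"y",np.percentile(q[:,1],[2,98]),"z",np.median(q[:,2]))
q=X[(np.hypot(X[:,0]-635,X[:,1]+279)<30)&(X[:,2]>38)&(X[:,2]<55)];print("bung",len(q),q.mean(0),q.min(0),q.max(0))
q=X[(np.hypot(X[:,0]-534,X[:,1]+262)<30)&(X[:,2]>15)&(X[:,2]<60)];print("coup",len(q),q.mean(0),q.min(0),q.max(0))
E
```

```text
bench z 0.29702703838440636
trigger x [-93.60288423 -87.54802099 -83.13643937] y [451.7672631  532.83094337] z 32.946719432236314
L 103 [[167.4, 518.0, 28.1], [188.6, 582.9, 31.8], [213.4, 589.9, 35.6]]
R 103 [[170.2, 396.8, 28.0], [189.3, 511.5, 32.2], [213.3, 517.2, 41.8]]
grip x [-142.13255663 -130.56417118  -93.80687175] y [441.42271138 518.22327463] z 33.786309791942315
bung 279 [ 635.70354737 -277.2091919    44.75950955] [ 618.24697651 -295.3867867    38.23609328] [ 652.74071852 -260.38102079   49.65175021]
coup 234 [ 533.92467349 -258.4249271    32.69716122] [ 518.88468218 -275.05014314   15.13429555] [ 550.31791153 -245.7974401    51.82520709]
```

```bash
cat > go.py <<'E'
import sys
from h import *
from cell import manip
x,y,z,a=map(float,sys.argv[1:5])  # target TCP, angle of tool x (deg)
s=manip.read_state();R=Ro.from_euler("xyz",s["eef_rot"]);a=np.radians(a)
T=np.c_[[np.cos(a),np.sin(a),0],[0,0,-1],[-np.sin(a),np.cos(a),0]]
print("t",s["clock"],"pos",s["eef_pos"].round(1),"ang",np.degrees(np.arctan2(*R.as_matrix()[[1,0],0])).round(2),"gap",s["finger_gap"].round(1),"F",s["wrist_force"].round(1),"M",s["moment"].round(2))
print("dp",R.inv().apply(np.array([x,y,z])-s["eef_pos"]).round(1),"turn",(R.inv()*Ro.from_matrix(T)).as_rotvec(degrees=True).round(2))
E
python3 go.py 457 222.4 120 103.1
```

```text
Traceback (most recent call last):
  File "go.py", line 7, in <module>
    print("t",s["clock"],"pos",s["eef_pos"].round(1),"ang",np.degrees(np.arctan2(*R.as_matrix()[[1,0],0])).round(2),"gap",s["finger_gap"].round(1),"F",s["wrist_force"].round(1),"M",s["moment"].round(2))
                                                                                                                          ^^^^^^^^^^^^^^^^^^^^^
AttributeError: 'float' object has no attribute 'round'
```

```bash
sed -i 's/s\["finger_gap"\].round(1)/round(s["finger_gap"],1)/' go.py
python3 go.py 457 222.4 120 103.1
```

```text
t 0.15 pos [186.9 517.1 205. ] ang 70.13 gap 93.7 F [0.2 0.2 0.6] M [ 0.03  0.   -0.03]
dp [-185.2   85.2 -354.2] turn [-2.000e-02 -3.297e+01 -5.000e-02]
```

>>> {"method": "servo_tool", "body": {"commands": [{"dp": [-18,8,-35],"turn": [0,-6,0]},{"dp": [-36,16,-70],"turn": [0,-12,0]},{"dp": [-54,24,-105],"turn": [0,-18,0]},{"dp": [-72,32,-140],"turn": [0,-24,0]},{"dp": [-90,40,-172],"turn": [0,-30,0]}], "grip": -1, "force": 40}}

```text
clock: 0.57
eef_pos: [319.0, 372.3, 164.7]
eef_rot: [-1.57, 0.001, 1.753]
wrist_force: [0.8, 0.5, -0.3]
finger_gap: 94.1
```

```bash
python3 go.py 457 222.4 120 103.1
```

```text
t 0.5667 pos [319.  372.3 164.7] ang 100.43 gap 94.1 F [ 0.8  0.5 -0.3] M [ 0.05 -0.01  0.04]
dp [-172.3   44.8 -108.6] turn [-0.03 -2.67 -0.05]
```

>>> {"method": "servo_tool", "body": {"commands": [{"dp": [-34,9,-22],"turn": [0,-1,0]},{"dp": [-68,18,-44],"turn": [0,-2,0]},{"dp": [-103,27,-65],"turn": [0,-2.7,0]},{"dp": [-138,36,-87],"turn": [0,-2.7,0]},{"dp": [-172.3,44.8,-108.6],"turn": [0,-2.7,0]}]}}

```text
clock: 0.98
eef_pos: [456.5, 222.2, 120.0]
eef_rot: [-1.57, 0.001, 1.8]
wrist_force: [0.7, -0.2, -0.3]
finger_gap: 94.1
```

>>> {"method": "servo_tool", "body": {"commands": [{"dp": [0,0,0],"turn": [0,0,0]}]}}

```text
clock: 1.07
eef_pos: [459.1, 217.7, 118.3]
eef_rot: [-1.569, 0.002, 1.796]
wrist_force: [-0.6, 0.1, -1.2]
finger_gap: 93.7
```

```bash
python3 go.py 457 222.4 60 103.1; python3 - <<'E'
from cell import manip
import cv2
for n in("wrist","top"): cv2.imwrite(f"pics/{n}1.png",manip.camera(n)["img"][:,:,::-1])
E
```

```text
t 1.0667 pos [459.1 217.7 118.3] ang 102.88 gap 93.7 F [-0.6  0.1 -1.2] M [0.04 0.   0.03]
dp [ 5.2 58.3  0.9] turn [-0.13 -0.22 -0.1 ]
```

View pics/wrist1.png

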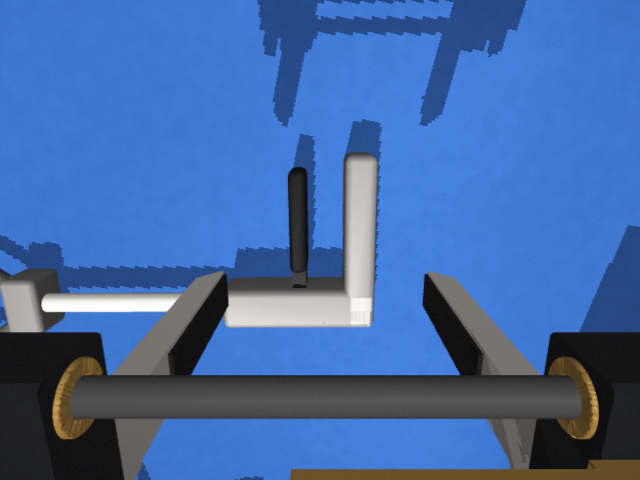

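```bash
python3 - <<'E'
from h import *
from cell import manip
s=manip.read_state();print(s["clock"],s["eef_pos"])
c=manip.camera("wrist");H=c["hand_eye"]
hsv=cv2.cvtColor(c["img"],cv2.COLOR_RGB2HSV)
T=np.eye(4);T[:3,:3]=Ro.from_euler("xyz",s["eef_rot"]).as_matrix();T[:3,3]=s["eef_pos"]
W=T@H; c["R"]=W[:3,:3].T;c["t"]=-W[:3,:3].T@W[:3,3]
for r in(185,220,250):
    row=c["img"][r].astype(int); nb=(row[:,2]-row[:,0]<40); i=np.nonzero(nb[250:420])[0]+250
    g=np.split(i,np.nonzero(np.diff(i)>1)[0]+1); print(r,[(a[0],a[-1]) for a in g])
    p=cast(c,[(g[0][0],r),(g[-1][-1],r)],34); print(p.round(1), p.mean(0).round(1))
E
```

```text
1.1667 [456.87356004 221.00519738 119.3610464 ]
185 [(np.int64(283), np.int64(301)), (np.int64(338), np.int64(370))]
[[425.3 184.8  34. ]
 [412.5 240.7  34. ]] [418.9 212.7  34. ]
220 [(np.int64(284), np.int64(301)), (np.int64(338), np.int64(370))]
[[448.4 190.1  34. ]
 [435.4 246.6  34. ]] [441.9 218.4  34. ]
250 [(np.int64(285), np.int64(302)), (np.int64(338), np.int64(369))]
[[469.  195.   34. ]
 [456.  251.3  34. ]] [462.5 223.1  34. ]
```

```bash
python3 go.py 457 222 4 103.3
```

```text
t 1.2167 pos [456.3 222.1 119.8] ang 103.08 gap 94.1 F [-0.4  0.7 -0.3] M [ 0.06 -0.03  0.02]
dp [ -0.2 115.8  -0.8] turn [-0.07 -0.22 -0.04]
```

>>> {"method": "servo_tool", "body": {"commands": [{"dp": [0,28,-0.5],"turn": [0,-0.2,0]},{"dp": [0,56,-0.8],"turn": [0,-0.2,0]},{"dp": [0,84,-0.8],"turn": [0,-0.2,0]},{"dp": [0,105,-0.8],"turn": [0,-0.2,0]},{"dp": [0,115,-0.8],"turn": [0,-0.2,0]}]}}

```text
clock: 1.63
eef_pos: [455.1, 223.0, 2.7]
eef_rot: [-1.567, 0.001, 1.805]
wrist_force: [0.2, 0.9, -0.1]
finger_gap: 94.1
```

```bash
python3 go.py 457 222 5 103.3
```

```text
t 1.6333 pos [455.1 223.    2.7] ang 103.39 gap 94.1 F [ 0.2  0.9 -0.1] M [ 0.08 -0.01 -0.  ]
dp [-1.4 -2.3 -1.6] turn [-0.23  0.09 -0.06]
```

>>> {"method": "servo_tool", "body": {"commands": [{"dp": [-1.4,-2,-1.6]},{"dp": [-1.4,-2,-1.6]},{"dp": [-1.4,-2,-1.6]},{"dp": [-1.4,-2,-1.6]},{"dp": [-1.4,-2,-1.6]}], "grip": -0.19, "force": 40}}

```text
$.commands[0]: bad value
```

>>> {"method": "servo_tool", "body": {"commands": [{"dp": [0,0,0]},{"dp": [0,0,0]}]}}

```text
$.commands[0]: bad value
```

```bash
python3 go.py 457 222 4 103.3; python3 - <<'E'
from cell import manip
import cv2
for n in("wrist","top"): cv2.imwrite(f"pics/{n}2.png",manip.camera(n)["img"][:,:,::-1])
E
```

```text
t 1.6333 pos [455.1 223.    2.7] ang 103.39 gap 94.1 F [ 0.2  0.9 -0.1] M [ 0.08 -0.01 -0.  ]
dp [-1.4 -1.3 -1.6] turn [-0.23  0.09 -0.06]
```

View pics/wrist2.png

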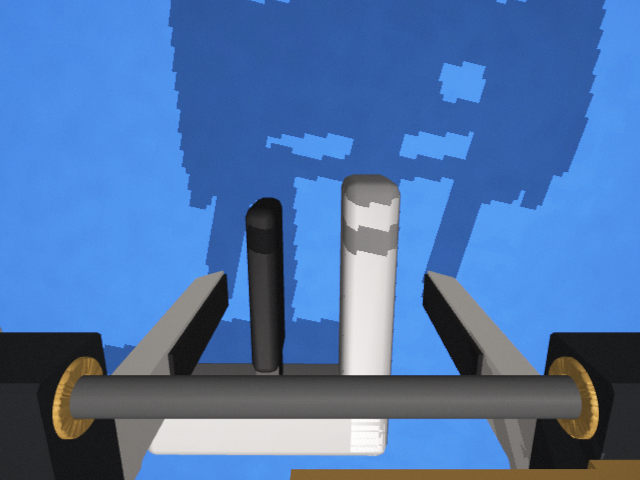

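View pics/top2.png

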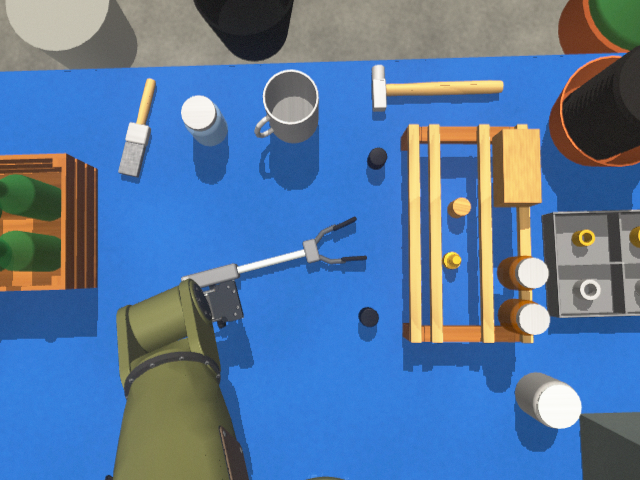

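The fingers straddle grip and trigger (pads' inner edges at columns 228 and 425, bars between at 247–400). I'll close to 56 mm.

>>> {"method": "servo_tool", "body": {"commands": [{"dp": [-1,-1.5,0],"turn": [0,0,0]},{"dp": [-1,-1.5,0],"turn": [0,0,0]},{"dp": [-1,-1.5,0],"turn": [0,0,0]},{"dp": [-1,-1.5,0],"turn": [0,0,0]},{"dp": [-1,-1.5,0],"turn": [0,0,0]}], "grip": -0.19, "force": 40}}

```text
clock: 2.15
eef_pos: [456.4, 222.0, 6.1]
eef_rot: [-1.568, 0.001, 1.804]
wrist_force: [0.2, -0.4, -0.7]
finger_gap: 64.3
```

>>> {"method": "servo_tool", "body": {"commands": [{"dp": [0,0,0],"turn": [0,0,0]},{"dp": [0,0,0],"turn": [0,0,0]},{"dp": [0,0,0],"turn": [0,0,0]}]}}

```text
clock: 2.4
eef_pos: [456.3, 222.1, 6.2]
eef_rot: [-1.568, 0.001, 1.804]
wrist_force: [-1.7, 1.5, 1.6]
finger_gap: 56.3
```

```bash
python3 go.py 457 222 4 103.3; python3 - <<'E'
from cell import manip
import cv2
for n in("wrist",): cv2.imwrite(f"pics/{n}3.png",manip.camera(n)["img"][:,:,::-1])
E
```

```text
t 2.4 pos [456.3 222.1   6.2] ang 103.35 gap 56.3 F [-1.7  1.5  1.6] M [0.34 0.33 0.01]
dp [-0.3  2.2 -0.6] turn [-0.14  0.05 -0.03]
```

View pics/wrist3.png

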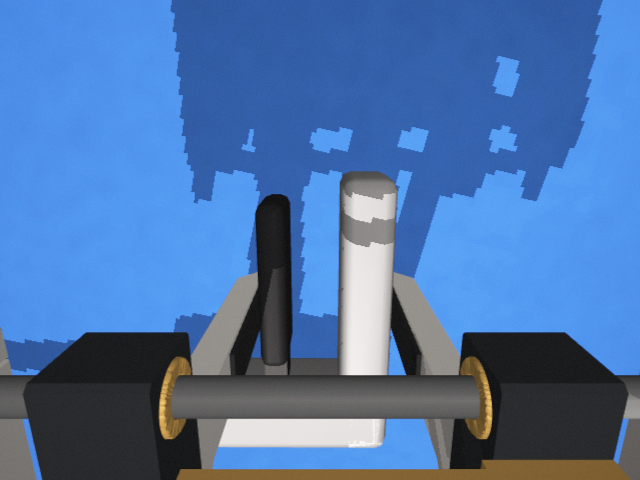

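```bash
python3 go.py 511 11 6 103.3
```

```text
t 2.45 pos [456.3 222.1   6.2] ang 103.36 gap 55.9 F [-1.6  1.4  2.1] M [0.4  0.31 0.01]
dp [-218.1    0.3   -4.4] turn [-0.14  0.06 -0.03]
```

>>> {"method": "servo_tool", "body": {"commands": [{"dp": [-5,0,0],"turn": [0,0,0]},{"dp": [-15,0,-0.3],"turn": [0,0,0]},{"dp": [-27,0,-0.5],"turn": [0,0,0]},{"dp": [-39,0,-0.8],"turn": [0,0,0]},{"dp": [-51,0,-1],"turn": [0,0,0]}]}}

```text
clock: 2.87
eef_pos: [469.4, 171.2, 6.2]
eef_rot: [-1.568, 0.001, 1.803]
wrist_force: [-0.5, 0.8, -1.0]
finger_gap: 56.1
```

>>> {"method": "servo_tool", "body": {"commands": [{"dp": [-12,0,-0.3],"turn": [0,0,0]},{"dp": [-24,0,-0.5],"turn": [0,0,0]},{"dp": [-36,0,-0.7],"turn": [0,0,0]},{"dp": [-46,0,-1],"turn": [0,0,0]},{"dp": [-52,0,-1],"turn": [0,0,0]}]}}

```text
clock: 3.28
eef_pos: [482.7, 119.3, 6.2]
eef_rot: [-1.568, 0.001, 1.803]
wrist_force: [-0.6, 1.8, -1.8]
finger_gap: 56.3
```

```bash
python3 go.py 511 11 6 103.3; python3 - <<'E'
from cell import manip
import cv2
for n in("top","side"): cv2.imwrite(f"pics/{n}4.png",cv2.resize(manip.camera(n)["img"][100:400,140:560,::-1],None,fx=1.9,fy=1.9))
E
```

```text
t 3.2833 pos [482.7 119.3   6.2] ang 103.28 gap 56.3 F [-0.6  1.8 -1.8] M [0.25 0.08 0.04]
dp [-112.     0.3   -2.7] turn [-0.15 -0.02 -0.04]
```

View pics/top4.png

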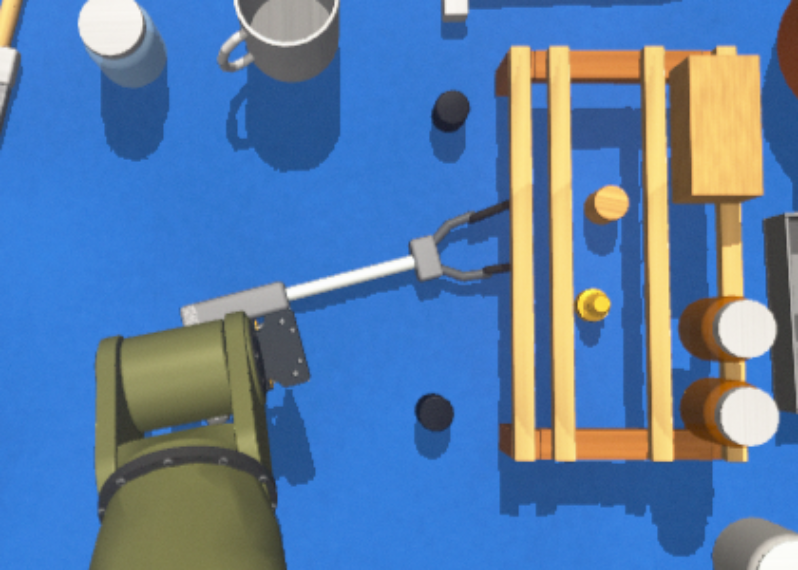

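View pics/side4.png

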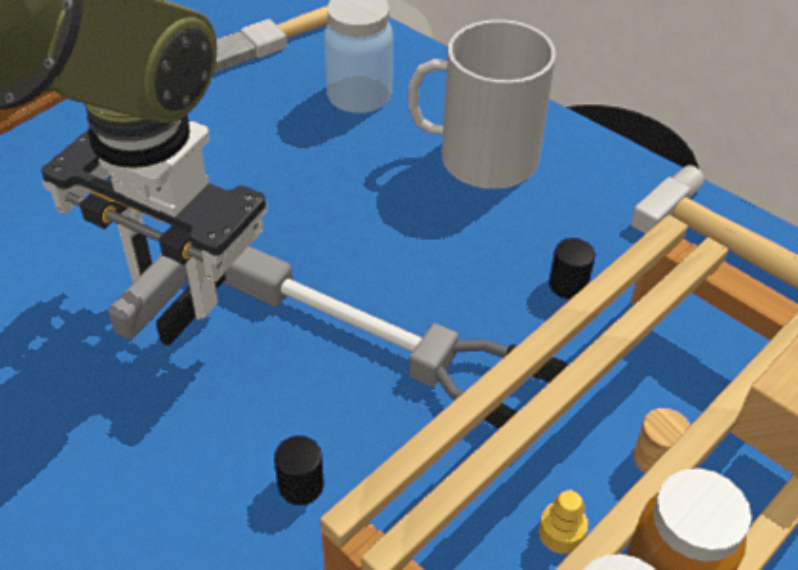

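The reacher followed the slide: the jaws (crop 490–510, 210 and 268) are entering under the front slat and point at the bung (610,203). Next I check the lateral aim from the shaft line.

```bash
cat > aim.py <<'E'
from h import *
from cell import manip
s=manip.read_state();c=manip.camera("top")
hsv=cv2.cvtColor(c["img"],cv2.COLOR_RGB2HSV)
w=((hsv[...,1]<45)&(hsv[...,2]>185)).astype(np.uint8); m=np.zeros_like(w); m[215:265,288:365]=1; w*=m
ys,xs=np.nonzero(w);l=cv2.fitLine(np.c_[xs,ys].astype(np.float32),2,0,.01,.01).ravel()
p=cast(c,[(l[2]-25*l[0],l[3]-25*l[1]),(l[2]+25*l[0],l[3]+25*l[1])],25)[:,:2]
e=p[1]-p[0];e/=np.linalg.norm(e)
if e[1]>0:e=-e
n=np.array([-e[1],e[0]]);b=np.array([636,-278.])
print(len(xs),"head",np.degrees(np.arctan2(e[1],e[0])),"bung left of shaft axis",(b-p[0])@n,"shaft offset from tcp",(p[0]-s["eef_pos"][:2])@n,"tcp to bung along",(b-s["eef_pos"][:2])@e)
E
python3 aim.py
```

```text
393 head -76.79818721518649 bung left of shaft axis 4.3967086767996415 shaft offset from tcp 54.08076157873893 tcp to bung along 422.27650869077246
```

>>> {"method": "servo_tool", "body": {"commands": [{"dp": [-8,0,-1],"turn": [0,0,0]},{"dp": [-18,0,-2],"turn": [0,0,0]},{"dp": [-28,0,-3],"turn": [0,0,0]},{"dp": [-38,0,-4],"turn": [0,0,0]},{"dp": [-46,0,-4],"turn": [0,0,0]}]}}

```text
clock: 3.85
eef_pos: [497.4, 75.3, 6.2]
eef_rot: [-1.568, 0.001, 1.802]
wrist_force: [-0.8, 1.6, 0.1]
finger_gap: 56.1
```

```bash
python3 aim.py;python3 go.py 511 11 6 103.3
```

```text
331 head -79.19408923723259 bung left of shaft axis 9.708465482055523 shaft offset from tcp 60.22875881867986 tcp to bung along 373.0067673263338
t 3.9 pos [497.5  74.4   6.2] ang 103.22 gap 56.0 F [-0.3 -1.2 -1.6] M [-0.04 -0.   -0.06]
dp [-64.8   0.3   1.4] turn [-0.14 -0.08 -0.07]
```

```bash
sed -i 's/m\[215:265,288:365\]/m[215:262,320:372]/; s/-25\*l/-20*l/g; s/+25\*l/+20*l/g' aim.py; python3 aim.py; python3 - <<'E'
from cell import manip
import cv2
cv2.imwrite("pics/top5.png",cv2.resize(manip.camera("top")["img"][160:340,270:520,::-1],None,fx=3,fy=3))
E
```

```text
304 head -76.82554241393443 bung left of shaft axis 0.5560800497820603 shaft offset from tcp 53.937948803227165 tcp to bung along 374.66159873377615
```

View pics/top5.png

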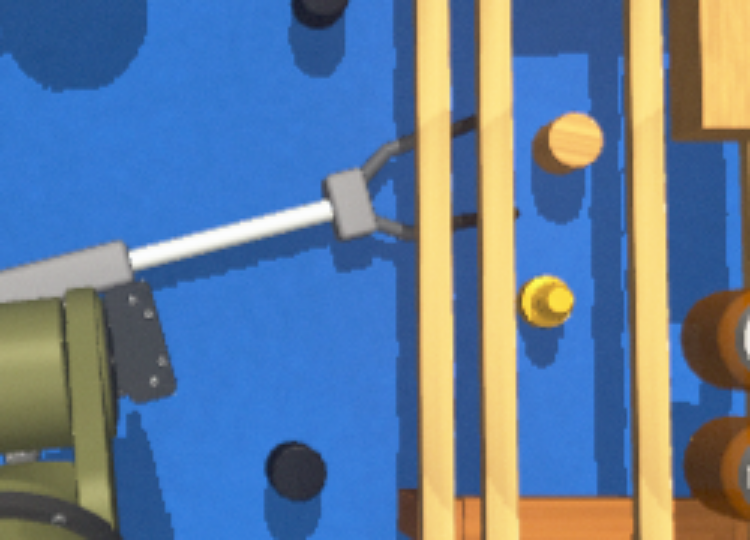

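>>> {"method": "servo_tool", "body": {"commands": [{"dp": [-8,0,0],"turn": [0,0,0]},{"dp": [-18,0,0],"turn": [0,0,0]},{"dp": [-28,0,0],"turn": [0,0,0]},{"dp": [-36,0,0],"turn": [0,0,0]},{"dp": [-42,0,0],"turn": [0,0,0]}]}}

```text
clock: 4.42
eef_pos: [506.9, 33.7, 6.2]
eef_rot: [-1.568, 0.001, 1.801]
wrist_force: [0.0, 0.5, -1.5]
finger_gap: 55.7
```

>>> {"method": "servo_tool", "body": {"commands": [{"dp": [-8,0,0],"turn": [0,0,0]},{"dp": [-16,0,0],"turn": [0,0,0]},{"dp": [-21,0,0],"turn": [0,0,0]},{"dp": [-21,0,0],"turn": [0,0,0]}]}}

```text
clock: 4.75
eef_pos: [511.9, 12.1, 6.2]
eef_rot: [-1.568, 0.001, 1.8]
wrist_force: [0.8, -0.7, -1.8]
finger_gap: 56.5
```

```bash
sed -i 's/320:372/340:385/' aim.py; python3 aim.py;python3 go.py 511 11 6 103.3; python3 - <<'E'
from cell import manip
import cv2
cv2.imwrite("pics/top6.png",cv2.resize(manip.camera("top")["img"][160:340,270:520,::-1],None,fx=3,fy=3))
cv2.imwrite("pics/side6.png",cv2.resize(manip.camera("side")["img"][200:460,280:560,::-1],None,fx=2.3,fy=2.3))
E
```

```text
232 head -77.7840454522032 bung left of shaft axis 3.8160770869694707 shaft offset from tcp 56.04164316734596 tcp to bung along 309.81358373418607
t 4.8 pos [511.8  12.6   6.2] ang 103.12 gap 56.1 F [-0.1 -1.  -1.3] M [-0.07  0.   -0.09]
dp [-1.4  0.2  1.2] turn [-0.14 -0.18 -0.07]
```

View pics/top6.png

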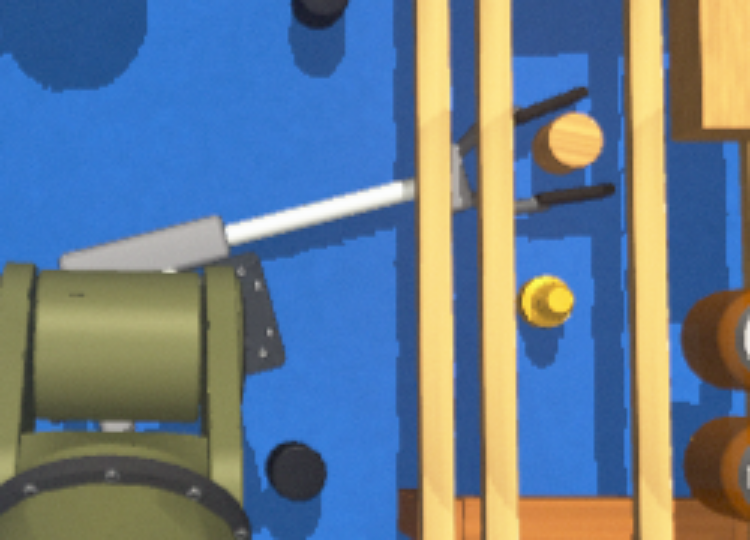

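View pics/side6.png

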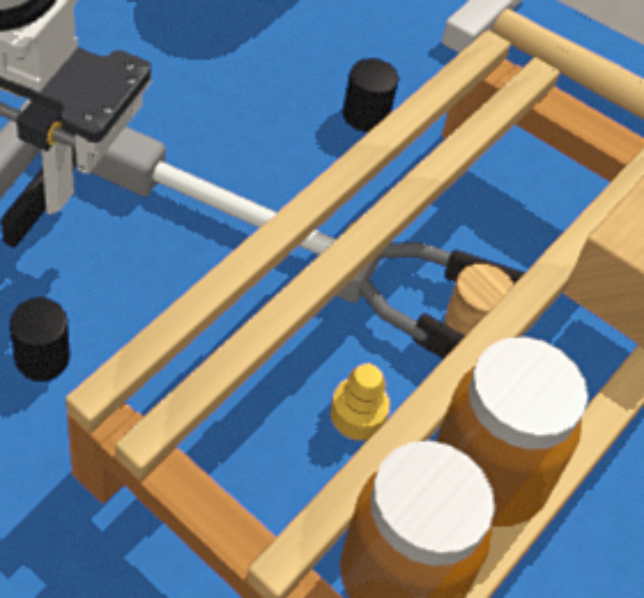

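The bung sits between the open pads, which run to about (590,92) and (612,190). Now I squeeze.

>>> {"method": "servo_tool", "body": {"commands": [{"dp": [0,0,0],"turn": [0,0,0]},{"dp": [0,0,0],"turn": [0,0,0]},{"dp": [0,0,0],"turn": [0,0,0]},{"dp": [0,0,0],"turn": [0,0,0]},{"dp": [0,0,0],"turn": [0,0,0]}], "grip": 0.4, "force": 40}}

```text
clock: 5.32
eef_pos: [511.6, 13.4, 6.2]
eef_rot: [-1.568, 0.001, 1.801]
wrist_force: [0.0, 1.0, -1.8]
finger_gap: 48.8
```

```bash
python3 go.py 511 11 6 103.3; python3 - <<'E'
from cell import manip
import cv2
cv2.imwrite("pics/top7.png",cv2.resize(manip.camera("top")["img"][160:340,270:520,::-1],None,fx=3,fy=3))
E
```

```text
t 5.3167 pos [511.6  13.4   6.2] ang 103.17 gap 48.8 F [ 0.   1.  -1.8] M [0.26 0.05 0.05]
dp [-2.2  0.2  1.2] turn [-0.15 -0.13 -0.06]
```

View pics/top7.png

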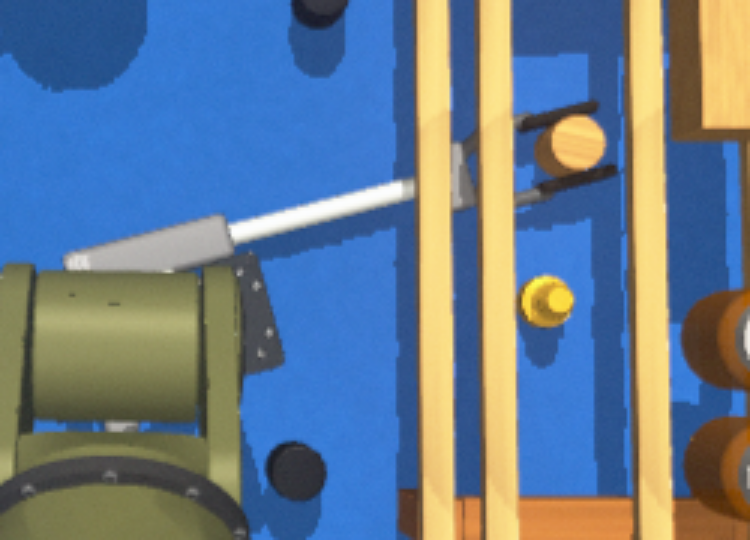

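>>> {"method": "servo_tool", "body": {"commands": [{"dp": [0,0,0],"turn": [0,0,0]},{"dp": [3,0,0],"turn": [0,0,0]},{"dp": [10,0,0],"turn": [0,0,0]},{"dp": [18,0,0],"turn": [0,0,0]},{"dp": [26,0,0],"turn": [0,0,0]}]}}

```text
clock: 5.78
eef_pos: [505.5, 39.5, 6.2]
eef_rot: [-1.568, 0.001, 1.801]
wrist_force: [0.5, -1.2, -1.5]
finger_gap: 48.5
```

>>> {"method": "servo_tool", "body": {"commands": [{"dp": [9,0,0],"turn": [0,0,0]},{"dp": [18,0,0],"turn": [0,0,0]},{"dp": [27,0,0],"turn": [0,0,0]},{"dp": [36,0,0],"turn": [0,0,0]},{"dp": [45,0,0],"turn": [0,0,0]}]}}

```text
clock: 6.2
eef_pos: [495.1, 84.3, 6.2]
eef_rot: [-1.568, 0.001, 1.801]
wrist_force: [0.6, -0.4, -1.2]
finger_gap: 48.9
```

```bash
python3 go.py 465 200 6 103.3; python3 - <<'E'
from cell import manip
import cv2
cv2.imwrite("pics/top8.png",cv2.resize(manip.camera("top")["img"][160:340,270:520,::-1],None,fx=3,fy=3))
E
```

```text
t 6.2 pos [495.1  84.3   6.2] ang 103.18 gap 48.9 F [ 0.6 -0.4 -1.2] M [-0.12 -0.03 -0.07]
dp [1.195e+02 1.000e-01 2.900e+00] turn [-0.14 -0.12 -0.06]
```

View pics/top8.png

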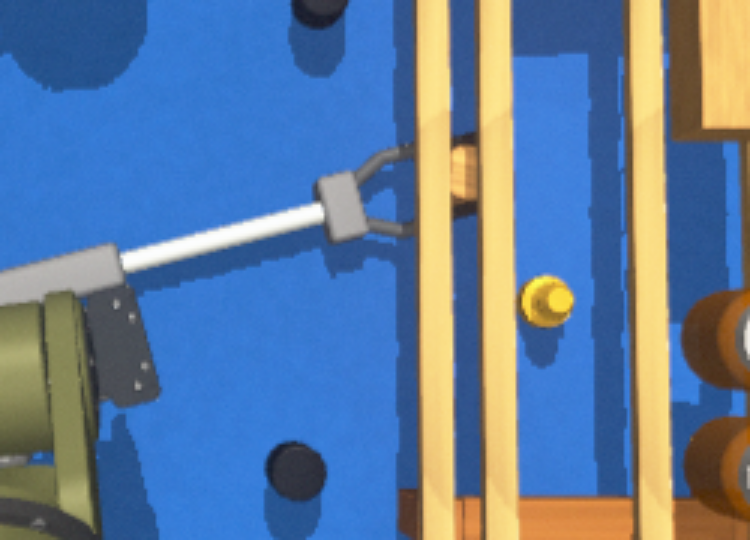

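The bung follows (465,172 in the crop, between the slats), and the coupling is unmoved. Continuing the pull.

>>> {"method": "servo_tool", "body": {"commands": [{"dp": [9,0,0],"turn": [0,0,0]},{"dp": [18,0,0],"turn": [0,0,0]},{"dp": [27,0,0],"turn": [0,0,0]},{"dp": [36,0,0],"turn": [0,0,0]},{"dp": [45,0,0],"turn": [0,0,0]}]}}

```text
clock: 6.67
eef_pos: [484.3, 130.1, 6.2]
eef_rot: [-1.568, 0.001, 1.801]
wrist_force: [-1.1, -1.7, -1.1]
finger_gap: 48.2
```

>>> {"method": "servo_tool", "body": {"commands": [{"dp": [9,0,0],"turn": [0,0,0]},{"dp": [18,0,0],"turn": [0,0,0]},{"dp": [27,0,0],"turn": [0,0,0]},{"dp": [36,0,0],"turn": [0,0,0]},{"dp": [45,0,0],"turn": [0,0,0]}]}}

```text
clock: 7.08
eef_pos: [473.8, 174.7, 6.2]
eef_rot: [-1.568, 0.001, 1.801]
wrist_force: [0.7, -2.0, 0.1]
finger_gap: 48.8
```

>>> {"method": "servo_tool", "body": {"commands": [{"dp": [9,0,0],"turn": [0,0,0]},{"dp": [17,0,0],"turn": [0,0,0]},{"dp": [22,0,0],"turn": [0,0,0]},{"dp": [24,0,0],"turn": [0,0,0]},{"dp": [24,0,0],"turn": [0,0,0]}]}}

```text
clock: 7.5
eef_pos: [468.2, 198.7, 6.2]
eef_rot: [-1.568, 0.001, 1.802]
wrist_force: [-0.5, 2.5, -0.1]
finger_gap: 48.6
```

```bash
python3 go.py 465 200 6 103.3; python3 - <<'E'
from cell import manip
import cv2
cv2.imwrite("pics/top9.png",cv2.resize(manip.camera("top")["img"][160:340,270:520,::-1],None,fx=3,fy=3))
cv2.imwrite("pics/side9.png",cv2.resize(manip.camera("side")["img"][140:440,100:520,::-1],None,fx=1.9,fy=1.9))
E
```

```text
t 7.5 pos [468.2 198.7   6.2] ang 103.24 gap 48.6 F [-0.5  2.5 -0.1] M [0.41 0.12 0.03]
dp [2.  0.2 2.8] turn [-0.13 -0.06 -0.03]
```

View pics/top9.png

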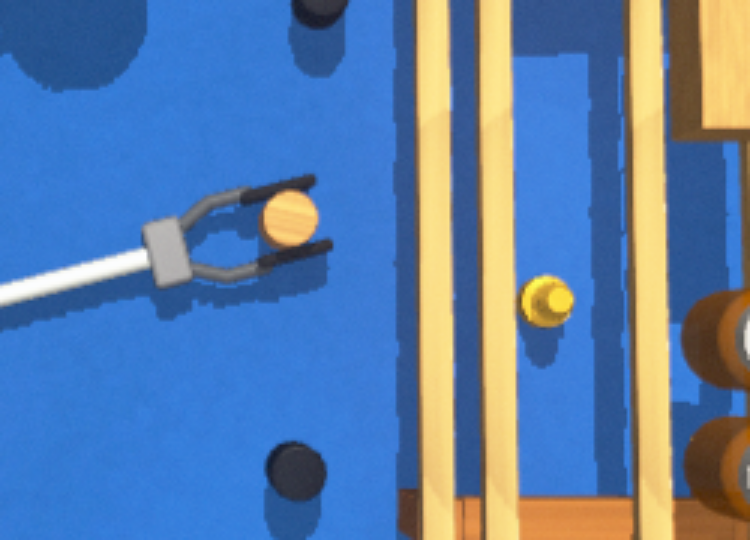

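View pics/side9.png

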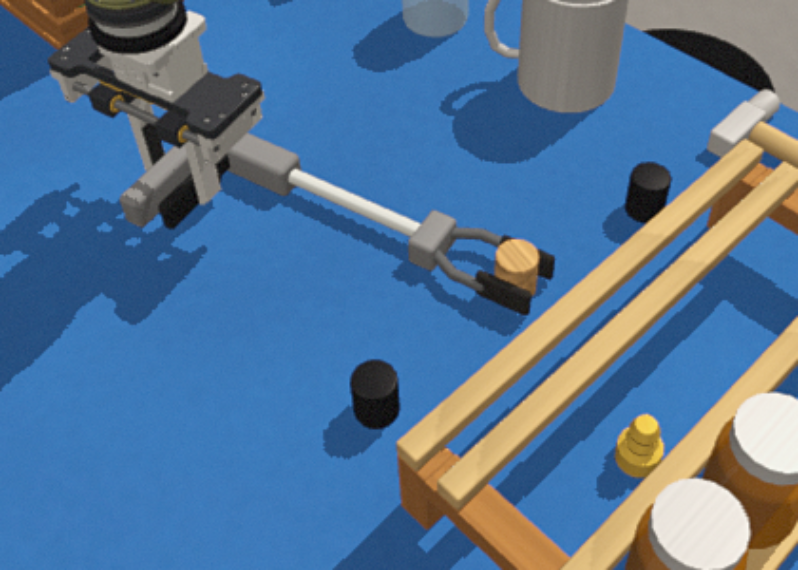

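The bung is upright in the jaws, centred at crop (288,218), well clear of the front edge at about 415. Releasing in two stages.

>>> {"method": "servo_tool", "body": {"commands": [{"dp": [0,0,0],"turn": [0,0,0]},{"dp": [0,0,0],"turn": [0,0,0]},{"dp": [0,0,0],"turn": [0,0,0]},{"dp": [0,0,0],"turn": [0,0,0]},{"dp": [0,0,0],"turn": [0,0,0]}], "grip": -0.25}}

```text
clock: 8.02
eef_pos: [468.4, 198.0, 6.2]
eef_rot: [-1.568, 0.001, 1.801]
wrist_force: [0.8, -2.5, 0.2]
finger_gap: 58.9
```

>>> {"method": "servo_tool", "body": {"commands": [{"dp": [0,0,0],"turn": [0,0,0]},{"dp": [0,0,0],"turn": [0,0,0]},{"dp": [0,0,0],"turn": [0,0,0]},{"dp": [0,0,0],"turn": [0,0,0]},{"dp": [0,0,0],"turn": [0,0,0]}], "grip": -1}}

```text
clock: 8.43
eef_pos: [468.3, 198.1, 6.2]
eef_rot: [-1.568, 0.001, 1.801]
wrist_force: [0.4, -0.3, -0.1]
finger_gap: 88.9
```

>>> {"method": "servo_tool", "body": {"commands": [{"dp": [0,0,0],"turn": [0,0,0]},{"dp": [0,0,0],"turn": [0,0,0]},{"dp": [0,0,0],"turn": [0,0,0]}]}}

```text
clock: 8.68
eef_pos: [468.4, 198.1, 6.2]
eef_rot: [-1.569, 0.001, 1.801]
wrist_force: [1.0, -0.0, -0.2]
finger_gap: 93.6
```

```bash
python3 go.py 468 199 120 103.3; python3 - <<'E'
from cell import manip
import cv2
cv2.imwrite("pics/wrist10.png",manip.camera("wrist")["img"][:,:,::-1])
E
```

```text
t 8.6833 pos [468.4 198.1   6.2] ang 103.21 gap 93.6 F [ 1.  -0.  -0.2] M [0.08 0.02 0.02]
dp [   0.9 -113.8    0.4] turn [-0.13 -0.09 -0.03]
```

View pics/wrist10.png

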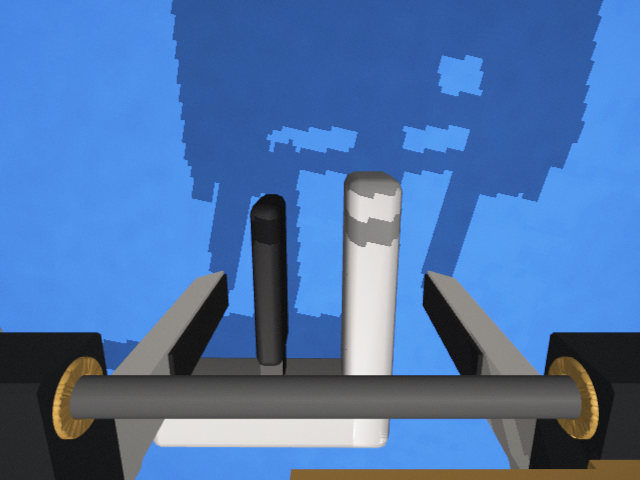

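The fingers are clear of both bars on each side. Rising straight up.

>>> {"method": "servo_tool", "body": {"commands": [{"dp": [0,-10,0],"turn": [0,0,0]},{"dp": [0,-30,0],"turn": [0,0,0]},{"dp": [0,-60,0],"turn": [0,0,0]},{"dp": [0,-90,0],"turn": [0,0,0]},{"dp": [0,-120,0],"turn": [0,0,0]}]}}

```text
clock: 9.15
eef_pos: [468.3, 198.2, 128.3]
eef_rot: [-1.569, 0.0, 1.801]
wrist_force: [0.4, -0.1, -0.5]
finger_gap: 93.8
```

>>> {"method": "servo_tool", "body": {"commands": [{"dp": [10,-25,0],"turn": [0,0,0]},{"dp": [20,-40,0],"turn": [0,0,0]},{"dp": [20,-40,0],"turn": [0,0,0]},{"dp": [20,-40,0],"turn": [0,0,0]},{"dp": [20,-40,0],"turn": [0,0,0]}]}}

```text
clock: 9.57
eef_pos: [463.4, 217.3, 167.5]
eef_rot: [-1.567, 0.001, 1.801]
wrist_force: [-0.4, 0.1, -0.4]
finger_gap: 94.1
```

```bash
python3 go.py 468 199 120 103.3; python3 - <<'E'
from h import *
from cell import manip
c=manip.camera("top");cv2.imwrite("pics/top11.png",c["img"][:,:,::-1])
hsv=cv2.cvtColor(c["img"],cv2.COLOR_RGB2HSV)
m=((hsv[...,0]<32)&(hsv[...,1]>80)&(hsv[...,2]>100)).astype(np.uint8)
n,l,st,ce=cv2.connectedComponentsWithStats(m)
for i in range(1,n):
    if st[i,4]>60 and 300<ce[i][0]<470: print(st[i],cast(c,ce[i],40)[0].round(0))
D=c["depth"]
for uv in [(366,232),(367,234)]: print(D[uv[1],uv[0]])
cv2.imwrite("pics/side11.png",manip.camera("side")["img"][:,:,::-1])
E
```

```text
t 9.5667 pos [463.4 217.3 167.5] ang 103.22 gap 94.1 F [-0.4  0.1 -0.4] M [ 0.01  0.02 -0.02]
dp [-18.8  47.5  -0.5] turn [-0.2  -0.08 -0.04]
[ 386   81  117   14 1386] [ 871. -259.   40.]
[357 224  19  19 273] [591. -94.  40.]
976.87665
971.7362
```

View pics/top11.png

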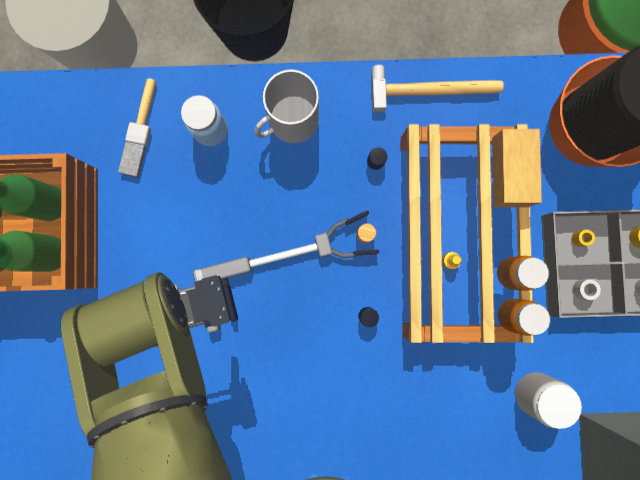

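View pics/side11.png

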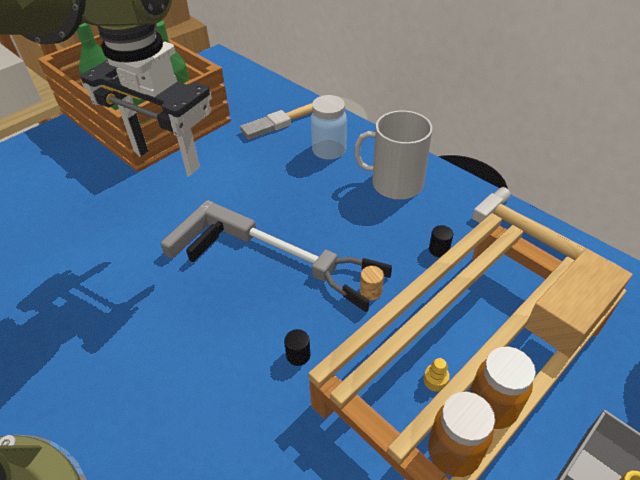

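The jaws have reopened and the bung stands at about (591,−94), roughly 55 mm clear of the stand's front. The reacher lies flat, and the coupling has not moved (still at pixel 453,261). Handing in.

```bash
python3 -c "
from cell import manip
print(manip.sign_off())"
```

```text
the job is handed in; nothing more can be done
None
```

The bung is out from under the stand, and I handed the job in at about 9.6 s of the 38 s allowed.

**What I did:** I held the reacher lightly at a 56 mm finger opening and slid it under the stand. I then squeezed at 40 N; the fingers stopped at about 49 mm with the jaws on the bung. I drew the bung straight out about 190 mm, let the trigger go, and lifted the gripper away.

**Last checks:**
- **Bung:** standing upright at about (591, −94) mm, with its back about 55 mm clear of the stand's front edge. Only the reacher's jaws touched it.
- **Reacher:** lying flat on the bench with its jaws open.
- **Coupling and black look-alikes:** at the same pixels as at the start.
- **Forces:** wrist-force readings stayed within about 3 N.

**What disagreed:**
- Early estimates of the reacher's position differed by 4–9 mm along its length between the jaw pads and the grip bar. The wrist camera matched the position I used.
- The bung's sideways offset from the shaft line first read 4.4 mm, which I corrected on the way in. The next reading, 9.7 mm, was wrong because the search window was badly placed. The last one, 3.8 mm, came from a short visible piece of shaft, so I went by the picture, which showed the bung between the pads.

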